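# Set up the lesson position on the study board

## Task

Set up the lesson position around the king and the pawn, which stay on their squares on the board: stand one bishop on the square between them and the other bishop on the square directly behind the king (away from the robot); stand one rook on the square beside the king on the side away from the pawn, and the other rook on the square directly in front of the pawn (towards the robot). Centre each piece upright in its square, let go of it, and leave the teapot and the tumbler undisturbed.

Things in the scene. Friction and masses are not known exactly. Their poses are not given: they have to be found in the camera images.
- board: square study board, fixed, 304 x 304 x 14 mm, five by five squares of 56 mm, mahogany border 12 mm wide. Origin at the centre of its underside; x and y along the rows of squares, z up; its playing surface is 14 mm above the origin and lies flat. Square centres lie at whole multiples of 56 mm (-2 to 2) along x and y. It lies turned by at most 15 degrees, so its x axis points away from the robot (behind) and its y axis to the robot's left.
- king: pale maple king, 85 mm tall, round, foot 36 mm across, small cross on top; stands loose on the board's middle row, one square to the left or to the right of the centre square. Origin at the centre of its underside.
- pawn: ebony (black) pawn, 46 mm tall, round, foot 30 mm across, ball head; stands loose on the board's middle row, one square from the centre square on the other side from the king. Origin at the centre of its underside.
- bishop_a: pale maple first bishop, 75 mm tall, standing loose on the table. Round: foot 32 mm across and 10 mm high, shank 19 to 20 mm across from 20 to 52 mm above its underside (grip here), collar 23 mm across at 54 to 57 mm, pointed head 22 mm across above. 40 g, more or less. Origin at the centre of its underside, z up its axis. The two bishops are alike and interchangeable.
- bishop_b: pale maple second bishop, 75 mm tall, standing loose on the table. Round: foot 32 mm across and 10 mm high, shank 19 to 20 mm across from 20 to 52 mm above its underside (grip here), collar 23 mm across at 54 to 57 mm, pointed head 22 mm across above. 40 g, more or less. Origin at the centre of its underside, z up its axis. The two bishops are alike and interchangeable.
- rook_a: ebony (black) first rook, 58 mm tall, standing loose on the table. Round: foot 34 mm across and 10 mm high, tower 23 to 24 mm across from 18 to 43 mm above its underside (grip here), battlemented head 29 mm across above 46 mm. 45 g, more or less. Origin at the centre of its underside, z up its axis. The two rooks are alike and interchangeable.
- rook_b: ebony (black) second rook, 58 mm tall, standing loose on the table. Round: foot 34 mm across and 10 mm high, tower 23 to 24 mm across from 18 to 43 mm above its underside (grip here), battlemented head 29 mm across above 46 mm. 45 g, more or less. Origin at the centre of its underside, z up its axis. The two rooks are alike and interchangeable.
- teapot: aluminium teapot with a small dent, bystander to the left, body 124 mm across, 127 mm tall, spout reaching 107 mm along its x axis, black handle reaching 101 mm along -x. Loose, 0.5 kg. Origin at the centre of its underside.
- tumbler: ridged green glass tumbler, bystander to the right, 72 mm across the rim, loose, 0.25 kg, 98 mm tall, standing a few centimetres short of a fixed mahogany case (55 mm high, its open lid at the back up to 215 mm high). Origin at the centre of its underside.
Mind the look-alikes: they are no part of the job. What is shaped like the bishop_a but green or purple is not meant.

How it is judged:
By the outcome, as a careful person would: the job done as asked, in the order asked, and still so for the second after the job is handed in, with the robot touching nothing.
It also fails if it takes over 115 s, if anything falls off the work surface, if the arm or the gripper's body presses on something with over 40 N, if the wrist force passes 120 N, or if a joint passes its speed limit or range.

## Robot

A 6-joint arm with a two-finger parallel gripper is mounted at the origin on the work surface. World frame = base frame: x ahead of the robot, y to its left, z up, the work surface at z = 0. Lengths are in mm, angles in rad, forces in N, time in s.
With the tool pointing down it reaches from about 400 to 825 mm from the base axis. Payload 7 kg.
Tool frame: the origin (TCP) lies midway between the tips of the shut fingers; the grasp point (between the pads) lies 19 mm behind it; x points along the fingers, z is the direction in which the jaws open and shut, and the axes are right-handed (so a half turn about x gives the same grasp; the last joint's range is limited). The gripper opens to 88 mm and grips with 3 to 60 N. Pads are 19 mm wide; open, the fingers measure 130 mm over their backs; the gripper's body (78 mm by 193 mm) begins 47 mm behind the grasp point.
Start: joints at [-1.035, 0.359, 0.012, 0, -1.224, -0.288], TCP at [165.533, -654.365, 226.561] pointing down, gripper open.
Joint ranges: [-3.07, 3.07], [-1.43, 2.12], [-1.02, 1.25], [-3.03, 1.67], [-3.05, -0], [-3.03, 3.03]. Speed limits (rad/s): [2.39, 2.39, 3.01, 3.14, 3.14, 3.14].

## Interface

Orientations are given as [roll, pitch, yaw] about the fixed x, y, z axes, in that order (R = Rz(yaw) Ry(pitch) Rx(roll)).
In Python, from workcell import robot, cams, nets gives the robot as it stands. The module is installed in compiled form; this text tells all that it offers. Calls block until the motion is done:
- robot.move_ptp(position, orientation): joint-space move of the TCP to a pose.
- robot.line_to(position, v=150, attitude=None, contact_N=None): straight line of the TCP; attitude=None keeps the orientation; v is the mean speed in mm/s. With contact_N (N) it stops when the force on the tool has changed by that much, and returns True; else False.
- robot.set_joints(angles): joint-space move.
- robot.command_gripper(opening, force=None): finger opening in mm; force is the grip in N (None keeps the last); returns when the fingers have stopped.
- robot.dwell(seconds).
- robot.solve_ik(position, orientation): joint angles nearest the present ones, or None.
- robot.read_state(): the state.
- cams.capture(name): name is "side" or "top"; returns (picture, depth): 480x640x3 uint8, blue, green, red; 480x640 float32, mm along the optical axis (not along the pixel's ray), 0 where there is no reading.
- cams.camera_model(name): a dict with "intrinsics" (3x3 intrinsics, pixels), "extrinsics" (4x4, takes a point from world to camera coordinates). Camera axes: x right, y up, looking along -z (the intrinsics and any distortion apply to the point x, -y, -z); pixel columns grow to the right and rows downward; lengths in mm; the calibration is good to about 2 mm. A picture is of the moment at which its call begins. camera_model takes no time and is no camera call.
A pose or a line that the arm cannot do raises robot.Unreachable and nothing moves.
- robot.close_job(): hands the job in, once; it reports no verdict.
Trained networks look in the newest picture that a camera, given by its name, has taken for a name from the list of things; names that differ only in an ending like _2 or _b are one class to them, and where a whole thing is asked for, a point or a joint stands for the part that bears it (a point fixed in the world has none). Each returns a list of dicts, best first, with "p" (0 to 1); they miss things now and then, are a little off and sometimes report something else, mostly with a low value. They report only what shows in the picture. A call takes as long as a camera call. They do not tell look-alikes from the thing itself.
- nets.cut_out(camera, target): "mask" (480x640 bool, what is visible of it) and "bbox" ([centre column, centre row, width, height] as shares, 0 to 1, of the picture: columns of its width, rows of its height, round what is visible of it).
- nets.pinpoint(camera, target): "position" ([column, row] as shares, 0 to 1, of the picture: columns of its width, rows of its height: a listed point, or the origin of a listed thing).
The state is a dict: "time": time; "joints": joint angles; "joint_velocities": joint speeds; "joint_efforts": joint torques, N m; "position": TCP position; "orientation": TCP orientation; "force": force on the tool from outside, world axes, zero at the start; "torque": the same for the moment, N m; "gripper_width": finger opening in mm.
Only numpy, scipy, OpenCV 4.12 (cv2) and the standard library are available. Lean on these libraries where they do the work, as an engineer would, in place of code of your own. Each camera call takes 0.05 s, during which the arm holds its last target.

## Working session

There is one attempt and no reset: what is moved stays moved. The work goes in short steps, each a Python script; the robot and the scene stay as the last script left them, time stands still between calls to the robot, and variables do not carry over. Pictures are saved under pics/ and viewed, and the job is handed in when it is done.

```bash
mkdir -p pics; ls; python3 - <<'E'
from workcell import robot,cams,nets
import cv2,numpy as np
for n in ("top","side"):
    im,d=cams.capture(n); cv2.imwrite(f"pics/{n}0.png",im); np.save(f"{n}0.npy",d)
    m=cams.camera_model(n); print(n,{k:(np.round(v,3).tolist() if not isinstance(v,str) else v) for k,v in m.items()})
s=robot.read_state();print(s["time"],s["position"],s["orientation"],s["gripper_width"])
E
```

```text
pics
top {'intrinsics': [[455.618, 0.0, 323.821], [0.0, 455.618, 239.438], [0.0, 0.0, 1.0]], 'extrinsics': [[0.003, -1.0, 0.004, 21.27], [0.992, 0.003, 0.13, -532.928], [-0.13, 0.003, 0.992, -1104.401], [0.0, 0.0, 0.0, 1.0]]}
side {'intrinsics': [[529.198, 0.0, 321.754], [0.0, 529.198, 233.754], [0.0, 0.0, 1.0]], 'extrinsics': [[-0.875, -0.485, -0.013, 499.777], [0.322, -0.601, 0.732, -166.987], [-0.363, 0.636, 0.682, -1164.382], [0.0, 0.0, 0.0, 1.0]]}
0.1 [ 165.41042502 -653.97833375  225.72211355] [0.10226762 1.56932718 1.92076475] 87.72285093502599
```

View pics/top0.png

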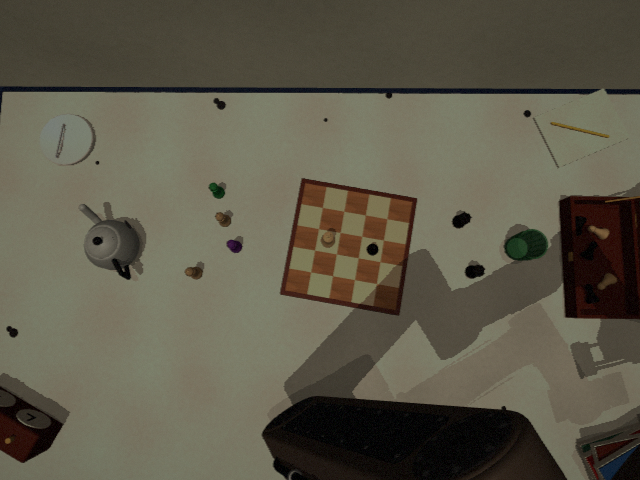

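View pics/side0.png

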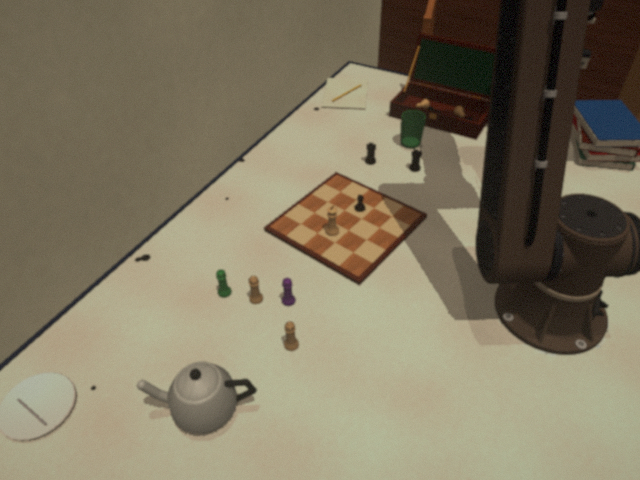

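The top view shows the board centred at about (349,246) and turned about -10°. The king is at (328,239) and the pawn at (372,249). The pale bishops are at (222,219) and (193,271), with green and purple look-alikes next to them. The rooks are at (461,220) and (474,270), and the tumbler is at (525,245). Next I'll measure positions.

```bash
cat > h.py <<'E'
from workcell import robot,cams,nets
import cv2,numpy as np
def cloud(n,d):
    m=cams.camera_model(n);K=np.array(m["intrinsics"]);T=np.array(m["extrinsics"])
    v,u=np.mgrid[:480,:640]
    X=(u-K[0,2])/K[0,0]*d; Y=-(v-K[1,2])/K[1,1]*d
    P=np.stack([X,Y,-d],-1)-T[:3,3]
    P=P@T[:3,:3]; P[d<=0]=np.nan
    return P
def proj(n,p):
    m=cams.camera_model(n);K=np.array(m["intrinsics"]);T=np.array(m["extrinsics"])
    c=T[:3,:3]@np.asarray(p,float)+T[:3,3]; c=np.array([c[0],-c[1],-c[2]])
    q=K@c; return q[:2]/q[2]
def ray(n,px,z):
    m=cams.camera_model(n);K=np.array(m["intrinsics"]);T=np.array(m["extrinsics"])
    r=np.array([(px[0]-K[0,2])/K[0,0],-(px[1]-K[1,2])/K[1,1],-1])
    o=-T[:3,:3].T@T[:3,3]; w=T[:3,:3].T@r
    return o+w*(z-o[2])/w[2]
E
python3 - <<'E'
from h import *
for n in ("top","side"):
    cams.capture(n)
    P=cloud(n,np.load(n+"0.npy"))
    im=cv2.imread(f"pics/{n}0.png")
    for t in ("board","king","pawn","bishop_a","rook_a","tumbler","teapot"):
        pin=nets.pinpoint(n,t)
        z0=14 if t in("king","pawn") else 0
        for r in pin[:6]:
            px=np.array(r["position"])*[640,480]
            print(n,t,"pin",round(r["p"],2),px.round(1),ray(n,px,z0).round(1)[:2])
        for r in nets.cut_out(n,t)[:6]:
            mk=r["mask"]; q=P[mk]; q=q[~np.isnan(q[:,0])]
            if len(q)==0: continue
            hi=q[q[:,2]>np.percentile(q[:,2],60)]
            print(n,t,"cut",round(r["p"],2),mk.sum(),"zmax",np.percentile(q[:,2],[2,50,98]).round(),"mid",((np.percentile(q,2,0)+np.percentile(q,98,0))/2).round(1)[:2],im[mk].mean(0).round())
            if t=="board":
                c=cv2.convexHull(np.argwhere(mk)[:,::-1].astype(np.int32))
                w=np.array([ray(n,c_[0],14)[:2] for c_ in c],np.float32)
                print("   rect",cv2.minAreaRect(w))
E
```

```text
top board pin 0.62 [350.7 247. ] [518.  -46.5]
top board cut 0.88 13956 zmax [ 9. 14. 19.] mid [520.  -40.3] [ 51.  77. 100.]
   rect ((520.8080444335938, -40.6368408203125), (307.0687561035156, 304.94500732421875), 79.7828140258789)
top king pin 0.56 [326.8 238.6] [537.7  15.3]
top king cut 0.55 182 zmax [13. 56. 98.] mid [530.5  13.5] [ 50.  78. 100.]
top pawn pin 0.68 [371.  248.4] [513.  -97.1]
top bishop_a pin 0.69 [235.  245.2] [521.8 251. ]
top bishop_a pin 0.69 [218.8 191.8] [661.9 297.2]
top bishop_a pin 0.58 [197.5 274.2] [447.1 344.5]
top bishop_a pin 0.49 [226.6 215.8] [598.4 274.9]
top bishop_a cut 0.75 182 zmax [-1. 25. 75.] mid [587.  282.6] [40. 59. 74.]
top bishop_a cut 0.62 181 zmax [-0. 32. 74.] mid [450.9 352.3] [37. 56. 71.]
top bishop_a cut 0.56 176 zmax [ 2. 33. 73.] mid [659.5 296.8] [25. 50. 24.]
top bishop_a cut 0.5 170 zmax [-1. 28. 75.] mid [519.4 248. ] [48. 27. 48.]
top rook_a pin 0.7 [457.1 220.2] [ 588.9 -322.8]
top rook_a pin 0.67 [471.7 270.9] [ 457.5 -355.5]
top rook_a cut 0.68 218 zmax [-2. 50. 61.] mid [ 589.1 -325.7] [11. 14. 15.]
top rook_a cut 
[... 1113 characters left out ...]
.4] [ 63.  90. 114.]
side bishop_a cut 0.67 284 zmax [ 3. 35. 74.] mid [657.4 302.6] [55. 88. 66.]
side rook_a pin 0.55 [370.6 158.2] [ 591.4 -339.9]
side rook_a pin 0.52 [416.1 167.1] [ 453.9 -361.4]
side rook_a cut 0.58 200 zmax [ 1. 31. 61.] mid [ 584.9 -323.5] [46. 58. 63.]
side rook_a cut 0.5 221 zmax [ 1. 34. 61.] mid [ 456.1 -359.3] [42. 53. 57.]
side tumbler pin 0.92 [410.4 142.8] [ 517.4 -473.4]
side tumbler cut 0.69 855 zmax [  2.  68. 100.] mid [ 517.3 -475.1] [38. 60. 46.]
side teapot pin 0.66 [204.7 405.5] [523.4 546.3]
side teapot cut 0.76 4461 zmax [ 30.  84. 119.] mid [518.  556.6] [ 93. 108. 115.]
side teapot cut 0.52 312 zmax [-0. 30. 72.] mid [590.2 277.3] [ 69.  96. 118.]
```

```bash
python3 - <<'E'
import cv2
im=cv2.imread("pics/top0.png")
c=im[170:330,170:500]; c=cv2.convertScaleAbs(c,alpha=1.8)
cv2.imwrite("pics/topz.png",cv2.resize(c,None,fx=2.4,fy=2.4,interpolation=cv2.INTER_CUBIC))
E
```

```text
(no output)
```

View pics/topz.png

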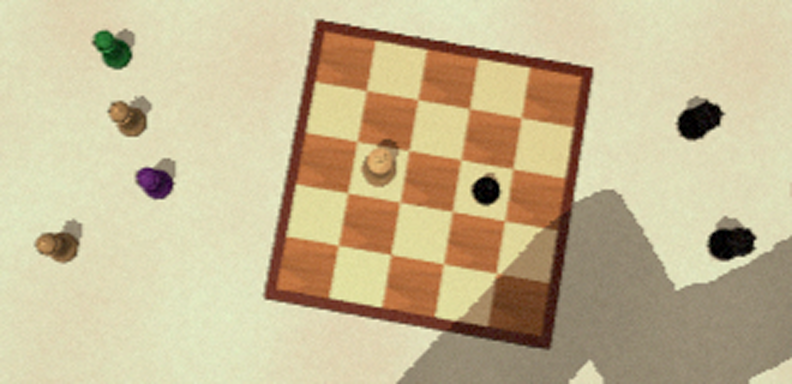

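```bash
cat >> h.py <<'E'
PROF={"bishop":[(0,16),(10,16),(20,10),(52,10),(54,11.5),(57,11.5),(65,11),(75,1)],
"rook":[(0,17),(10,17),(18,12),(43,12),(46,14.5),(58,14.5)]}
def sil(n,kind,xy,z0=0):
    m=np.zeros((480*4,640*4),np.uint8); pr=PROF[kind]; a=np.linspace(0,2*np.pi,24,endpoint=False)
    rings=[np.array([proj(n,[xy[0]+r*np.cos(t),xy[1]+r*np.sin(t),z0+z]) for t in a]) for z,r in pr]
    for A,B in zip(rings,rings[1:]):
        h=cv2.convexHull(((np.vstack([A,B])+.5)*4).round().astype(np.int32)); cv2.fillConvexPoly(m,h,255)
    return cv2.resize(m,(640,480),interpolation=cv2.INTER_AREA)/255.
def fit(n,kind,mask,xy,z0=0):
    from scipy.optimize import minimize
    f=lambda p: np.abs(sil(n,kind,p,z0)-mask).sum()
    r=minimize(f,xy,method="Nelder-Mead",options=dict(initial_simplex=[xy,[xy[0]+6,xy[1]],[xy[0],xy[1]+6]],xatol=.3,fatol=.3))
    return r.x,r.fun/mask.sum()
def board_fit(n,im,guess):
    from scipy.optimize import least_squares
    g=cv2.cvtColor(im,cv2.COLOR_BGR2GRAY)
    B=[(i*28.,j*28.) for i in(-3,-1,1,3) for j in(-3,-1,1,3)]
    def W(p): 
        c,s=np.cos(p[2]),np.sin(p[2]); return [(p[0]+c*x-s*y,p[1]+s*x+c*y,14) for x,y in B]
    p=np.array(guess)
    for w in (4,3,3):
        q0=np.array([proj(n,a) for a in W(p)],np.float32)
        q=cv2.cornerSubPix(g,q0.reshape(-1,1,2).copy(),(w,w),(-1,-1),(3,50,.01)).reshape(-1,2)
        m=np.array([ray(n,a,14)[:2] for a in q])
        r=least_squares(lambda p:(np.array(W(p))[:,:2]-m).ravel(),p,loss="soft_l1",f_scale=1.5); p=r.x
    return p,np.linalg.norm(np.array(W(p))[:,:2]-m,axis=1)
E
python3 - <<'E'
from h import *
for n in ("top","side"):
    im,d=cams.capture(n)
    p,e=board_fit(n,im,[520.8,-40.6,np.deg2rad(-10.2)]); print(n,p.round(3),np.rad2deg(p[2]).round(2),e.round(1))
    for t in ("bishop_a","rook_a"):
        P=cloud(n,d)
        for r in nets.cut_out(n,t):
            mk=r["mask"]; mid=np.nanmedian(P[mk],0)[:2]
            x,f=fit(n,t[:-2],mk,mid); print(n,t,r["p"].__round__(2),x.round(1),round(f,2))
E
```

```text
top [ 5.21338e+02 -4.14980e+01 -1.72000e-01] -9.84 [2.3 0.2 0.3 0.2 0.1 0.5 0.1 0.3 0.4 0.2 0.5 0.1 0.3 0.3 0.2 0.1]Traceback (most recent call last):
  File "<stdin>", line 9, in <module>
  File "h.py", line 30, in fit
    r=minimize(f,xy,method="Nelder-Mead",options=dict(initial_simplex=[xy,[xy[0]+6,xy[1]],[xy[0],xy[1]+6]],xatol=.3,fatol=.3))
    res = _minimize_neldermead(fun, x0, args, callback, bounds=bounds,
                               **options)
    fxr = func(xr)
    fx = function(np.copy(x), *(wrapper_args + args))
  File "h.py", line 29, in <lambda>
    f=lambda p: np.abs(sil(n,kind,p,z0)-mask).sum()
                       ~~~^^^^^^^^^^^^^
  File "h.py", line 23, in sil
    rings=[np.array([proj(n,[xy[0]+r*np.cos(t),xy[1]+r*np.sin(t),z0+z]) for t in a]) for z,r in pr]
                     ~~~~^^^^^^^^^^^^^^^^^^^^^^^^^^^^^^^^^^^^^^^^^^^^^^
  File "h.py", line 11, in proj
    m=cams.camera_model(n);K=np.array(m["intrinsics"]);T=np.array(m["extrinsics"])
ValueError: time passes only in moves, steps and waits
```

```bash
sed -i 's/cams.camera_model(n)/CM[n]/; s/^def cloud/CM={k:cams.camera_model(k) for k in("top","side")}\ndef cloud/' h.py
python3 - <<'E'
from h import *
for n in ("top","side"):
    im,d=cams.capture(n)
    p,e=board_fit(n,im,[520.8,-40.6,np.deg2rad(-10.2)]); print(n,p.round(3),np.rad2deg(p[2]).round(2),e.round(1))
    P=cloud(n,d)
    for t in ("bishop_a","rook_a"):
        for r in nets.cut_out(n,t):
            mk=r["mask"]; mid=np.nanmedian(P[mk],0)[:2]
            x,f=fit(n,t[:-2],mk,mid); print(n,t,r["p"].__round__(2),x.round(1),round(f,2))
print(robot.read_state()["time"])
E
```

```text
top [ 5.21335e+02 -4.14610e+01 -1.72000e-01] -9.85 [2.4 0.1 0.3 0.4 0.2 0.5 0.2 0.4 0.4 0.2 0.4 0.2 0.1 0.2 0.4 0.1]
top bishop_a 0.75 [450.9 350.4] 0.09
top bishop_a 0.67 [518.7 250.8] 0.08
top bishop_a 0.67 [660.5 298.3] 0.09
top bishop_a 0.63 [586.2 280.4] 0.08
top rook_a 0.57 [ 455.8 -352.2] 0.08
top rook_a 0.47 [ 585.7 -323.7] 0.23
side [ 5.22378e+02 -4.11030e+01 -1.74000e-01] -9.95 [ 4.2  0.4  1.1  0.7  0.2  0.8  1.   1.5  0.1  0.5 11.   0.9  1.1  0.7
  1.   0.7]
side bishop_a 0.78 [588.  279.9] 0.07
side bishop_a 0.76 [662.3 299.2] 0.16
side bishop_a 0.74 [451.8 349. ] 0.13
side bishop_a 0.64 [520.1 251.1] 0.12
side rook_a 0.77 [ 458.6 -353.8] 0.17
side rook_a 0.72 [ 587.8 -325.4] 0.1
2.0
```

Both cameras agree within about 2 mm: board at (521.6,-41.3), yaw -9.87°, bishops at (587,280) and (451,350), rooks at (586.5,-324.5) and (457,-353). The first bishop goes on the centre square, with the jaw along board x so the fingers stay clear of the king and pawn.

```bash
cat >> h.py <<'E'
BP=np.array([521.6,-41.3]); BY=np.deg2rad(-9.87)
def sq(i,j):
    c,s=np.cos(BY),np.sin(BY); return BP+56*np.array([c*i-s*j,s*i+c*j])
def att(a,xy,z):
    q=np.array(robot.read_state()["joints"]); best=None
    for k in(-1,0,1):
        s=robot.solve_ik([*xy,z],[0,np.pi/2,a+k*np.pi])
        if s is None: continue
        c=np.abs(np.array(s)-q).max()+ (5 if abs(s[5])>2.8 else 0)
        if best is None or c<best[0]-1e-6: best=(c,a+k*np.pi)
    return [0,np.pi/2,best[1]]
def pickplace(src,pa,dst,da,g,op=50,rel=44):
    t=g-19; up=175
    robot.command_gripper(op,15)
    A=att(pa,src,up); robot.move_ptp([*src,up],A)
    robot.line_to([*src,t+60],v=250); robot.line_to([*src,t],v=80)
    robot.command_gripper(0,15); s=robot.read_state(); print("grip",s["gripper_width"],np.round(s["position"],1),s["time"])
    robot.line_to([*src,up],v=200); print("lift",robot.read_state()["gripper_width"])
    A=att(da,dst,up); robot.move_ptp([*dst,up],A)
    robot.line_to([*dst,t+14+12],v=150)
    c=robot.line_to([*dst,t+14-2],v=20,contact_N=2.5); s=robot.read_state(); print("contact",c,np.round(s["position"],1),np.round(s["force"],1))
    robot.command_gripper(rel); 
    p=s["position"]; robot.line_to([*p[:2],90+p[2]],v=120); print("t",robot.read_state()["time"])
E
python3 - <<'E'
from h import *
R=np.deg2rad
print([sq(*k).round(1).tolist() for k in((0,0),(1,1),(0,2),(-1,-1))])
pickplace((587,280.2),R(105),sq(0,0),BY,40)
im,d=cams.capture("side"); cv2.imwrite("pics/s1.png",im)
E
```

```text
[[521.6, -41.3], [586.4, 4.3], [540.8, 69.0], [456.8, -86.9]]
grip 21.10782931288011 [587.1 280.2  21.2] 8.4167
lift 21.641397478900455
contact True [521.6 -41.4  35.1] [-2.4  1.   5.6]
t 13.85
```

View pics/s1.png

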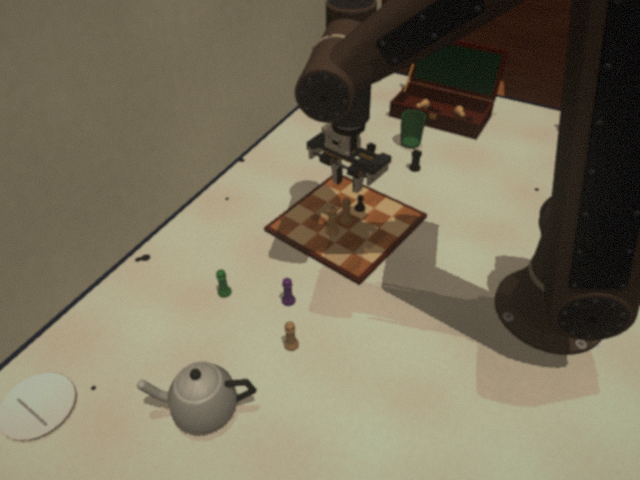

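The bishop stands upright between the king at about (332,220) and the pawn at (360,203), in the side view. On to the second bishop, going behind the king with the jaw along board y.

```bash
python3 - <<'E'
from h import *
R=np.deg2rad
pickplace((451.3,349.7),R(90),sq(1,1),BY+np.pi/2,40)
im,d=cams.capture("side"); cv2.imwrite("pics/s2.png",cv2.convertScaleAbs(im[130:380,200:480],alpha=1.5))
pickplace((586.7,-324.5),0,sq(0,2),BY,31,op=55,rel=46)
im,d=cams.capture("side"); cv2.imwrite("pics/s3.png",cv2.resize(cv2.convertScaleAbs(im[130:380,200:480],alpha=1.5),None,fx=2,fy=2))
E
```

```text
grip 21.43653512809598 [451.4 349.7  21.2] 17.7917
lift 21.122733787692834
contact True [586.5   4.   35. ] [-0.3 -1.6  3.9]
t 23.2167
grip 28.72970994228072 [ 586.8 -324.6   12.2] 27.0167
lift 28.561254783634702
contact True [540.5  69.   25.9] [-1.4 -0.   3.7]
t 32.575
```

View pics/s3.png

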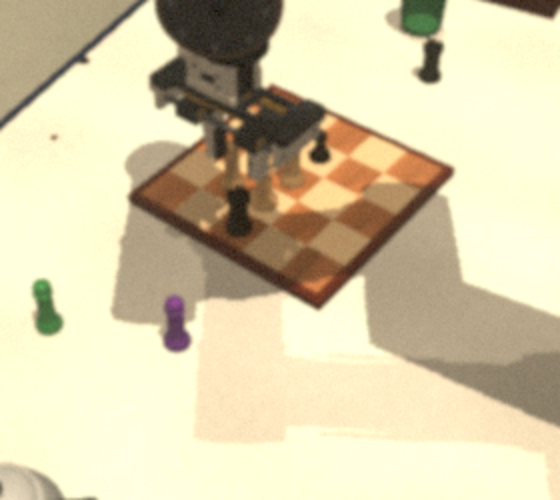

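The rook stands at about (238,210) in the crop, upright on the row's end square beside the king. The grip width of 28.7 mm suggests the finger tips met the flare above the foot, so I'll grip the last rook slightly higher.

```bash
python3 - <<'E'
from h import *
pickplace((457,-353),0,sq(-1,-1),BY+np.pi/2,33,op=55,rel=46)
p=robot.read_state()["position"]; robot.line_to([p[0],p[1],200])
robot.set_joints([-1.035,.359,.012,0,-1.224,-.288])
for n in("top","side"):
    im,d=cams.capture(n)
    c=im[165:330,260:440] if n=="top" else im[140:300,250:440]
    cv2.imwrite(f"pics/f_{n}.png",cv2.resize(cv2.convertScaleAbs(c,alpha=1.7),None,fx=3.3,fy=3.3,interpolation=cv2.INTER_CUBIC))
    b,e=board_fit(n,im,[521.5,-41.3,BY]); print(n,"board",b.round(3),np.sort(e).round(1))
    P=cloud(n,d)
    for t in("bishop_a","rook_a"):
        for r in nets.cut_out(n,t):
            mk=r["mask"]; mid=np.nanmedian(P[mk],0)[:2]
            if np.linalg.norm(mid-BP)>190: continue
            x,f=fit(n,t[:-2],mk,mid,14); 
            c,s=np.cos(BY),np.sin(BY); l=np.array([[c,s],[-s,c]])@(x-BP)
            print(n,t,round(r["p"],2),"board xy",l.round(1),round(f,2),"ztop",np.nanpercentile(P[mk][:,2],98).round())
    for t in("king","pawn","tumbler","teapot"):
        for r in nets.cut_out(n,t)[:1]+nets.pinpoint(n,t)[:1]:
            if "mask" in r:
                q=P[r["mask"]]; print(t,((np.nanpercentile(q,2,0)+np.nanpercentile(q,98,0))/2).round(1)[:2])
            else: print(t,"pin",ray(n,np.array(r["position"])*[640,480],14 if t in("king","pawn") else 0)[:2].round(1))
print(robot.read_state()["time"])
E
```

```text
grip 28.370863429339657 [ 457.  -353.1   14.2] 36.6833
lift 28.063390130261837
contact True [456.8 -87.1  27.9] [-0.6 -1.5  4.9]
t 41.7833
top board [ 5.21269e+02 -4.13330e+01 -1.73000e-01] [0.1 0.1 0.2 0.2 0.2 0.3 0.3 0.3 0.3 0.4 0.4 0.4 0.6 0.7 2.3 2.5]
top bishop_a 0.59 board xy [54.3 55.5] 0.2 ztop 88.0
top bishop_a 0.54 board xy [-0.7  2.6] 0.26 ztop 89.0
top rook_a 0.64 board xy [-56.1 -55.9] 0.07 ztop 75.0
top rook_a 0.51 board xy [ -0.7 112.9] 0.13 ztop 75.0
king [529.6  13.5]
king pin [531.1  17.7]
pawn [510.5 -97.3]
pawn pin [514.8 -98. ]
tumbler [ 515.8 -467.9]
tumbler pin [ 521.2 -461.5]
teapot pin [519.5 539. ]
side board [ 5.22603e+02 -4.06320e+01 -1.74000e-01] [ 0.1  0.2  0.5  0.6  0.6  1.   1.   1.   1.2  1.4  3.1  4.5  6.7 10.5
 10.9 11.5]
side bishop_a 0.76 board xy [59.  53.2] 0.47 ztop 88.0
side bishop_a 0.73 board xy [3.  0.5] 0.12 ztop 87.0
side rook_a 0.7 board xy [-52.6 -57. ] 0.17 ztop 76.0
side rook_a 0.55 board xy [  1.5 111.8] 0.15 ztop 75.0
king [532.5  20.4]
king pin [535.7   6.9]
pawn [517.7 556.5]
pawn pin [510.7 -99. ]
tumbler [ 517.1 -466.6]
tumbler pin [ 518.1 -479.5]
teapot [519.7 553.7]
teapot pin [518.7 541. ]
45.8583
```

View pics/f_top.png

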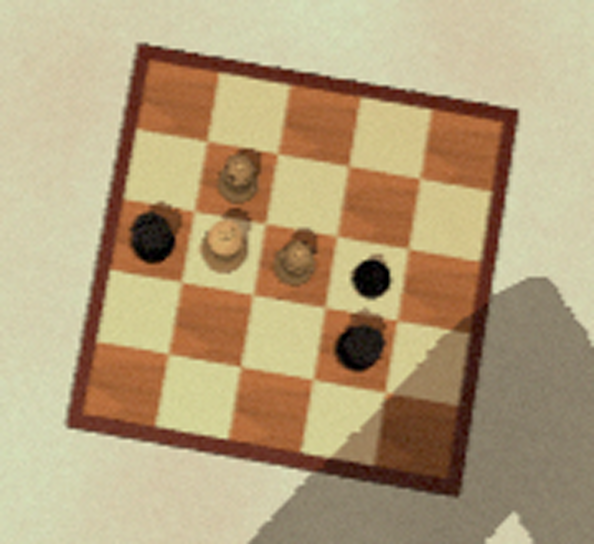

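View pics/f_side.png

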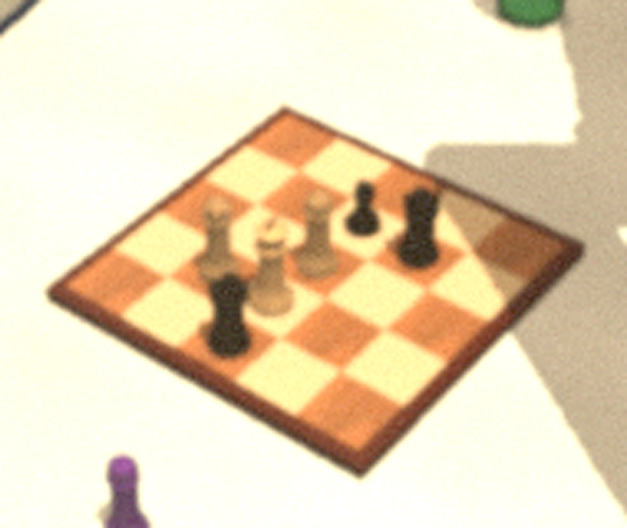

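All four pieces stand upright and centred, with the king and pawn on their own squares. I'm handing it in.

```bash
python3 - <<'E'
from workcell import robot
print(robot.close_job(), robot.read_state()["time"])
E
```

```text
the job is handed in; nothing more can be done
the job is handed in; nothing more can be done
```

The lesson position is set up and handed in after about 46 s. One bishop stands between the king and the pawn, and the other stands behind the king. One rook is beside the king on the far side from the pawn, and the other is in front of the pawn.

**Placement:** in the last top view all four pieces measured within about 3 mm of their square centres. They stood upright in both views at the expected heights, and the gripper had let go and moved clear.

**King, pawn, tumbler and teapot:** the king and pawn are still on their squares, and the tumbler and teapot showed no movement beyond measuring scatter.

**Checks that disagreed:**
- **Side camera:** it put three of the four pieces up to about 4 mm off, partly because they hide one another and partly from that camera's own 1 mm offset.
- **Stray detection:** one side-view "pawn" detection was really the teapot, so I ignored it.
- **Rook grip:** it read 28 mm instead of 24 mm, probably because the finger tips touched the flare above the foot. Both rooks lifted and set down cleanly anyway.

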